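Start and close the screw cap on the tin-oiler's filler neck

ROBOT

A 6-joint arm with a two-finger parallel gripper is mounted at the origin on the work surface. World frame = base frame: x ahead of the robot, y to its left, z up, the work surface at z = 0. Lengths are in m, angles in rad, forces in N, time in s.
With the tool pointing down it reaches from about 0.25 to 0.775 m from the base axis. Payload 4 kg.
Tool frame: the origin (TCP) lies midway between the tips of the shut fingers; the grasp point (between the pads) lies 19 mm behind it; z points along the fingers, x is the direction in which the jaws open and shut, and the axes are right-handed (so a half turn about z gives the same grasp; the last joint's range is limited). The gripper opens to 94 mm and grips with 3 to 60 N. Pads are 16 mm wide; open, the fingers measure 119 mm over their backs; the gripper's body (75 mm by 177 mm) begins 78 mm behind the grasp point.
Start: joints at [-1.214, 0.087, 1.371, -0, 1.684, -0.103], TCP at [0.244, -0.493, 0.206] pointing down, gripper open.
Joint ranges: [-3.1, 3.1], [-0.76, 2.03], [0.27, 2.55], [-1.08, 4.22], [0.17, 2.65], [-2.57, 2.57]. Speed limits (rad/s): [2.79, 2.79, 3.14, 3.14, 3.14, 3.14].

INTERFACE

Orientations are given as [roll, pitch, yaw] about the fixed x, y, z axes, in that order (R = Rz(yaw) Ry(pitch) Rx(roll)).
In Python, from bench import robot gives the robot as it stands.
- The arm moves only by the shell command python3 -m handwheel 'ROWS'. ROWS is a JSON object of lists of equal length, an entry for each row: "delta_pos": the shift along the tool's x, y, z in mm, a list of three; "rotation": the turn, a rotation vector about the tool's x, y, z in rad, a list of three; "claw": the closure, from -1 (fully open) to 1 (shut). In form: {"delta_pos": [[tx, ty, tz], ...], "rotation": [[wx, wy, wz], ...], "claw": [claw, ...]}. A call has exactly 8 rows; each row shifts and turns the commanded pose from where the row before left it, along the tool's axes as they then stand; what a row does not reach is not made up. A row lasts 1/8 s, in which the tool goes at most 62.5 mm and 10.7 degrees, less where a joint would pass 70% of its speed; a pose out of reach is approached as far as the arm can. A call with a gripper value outside its range is refused whole. The fingers move at their own pace and stop on an object; the grip force is fixed at half the most. Time passes only in rows, so rows that do not move let the fingers close, or fill a call up. It gives the time, the measured TCP pose, the force and the opening at its end, in the units of the state.
- robot.get_obs(): the state, without advancing time (a new reading comes with each control period).
- robot.snapshot(name): name is "scene" or "top" or "wrist"; returns a dict with "color" (480x640x3 uint8, red, green, blue), "intrinsics" (3x3 intrinsics, pixels), "eye" and "rotation" of the camera in the world. Camera axes: x right, y down, z forward; pixel columns grow to the right and rows downward; lengths in m; the calibration is good to about 2 mm. The wrist camera is an equidistant fisheye: a pixel r from the principal point sees the ray r / f radians off the axis. A picture is of the moment at which its call begins. There is no depth.
- robot.close_job(): hands the job in, once; it reports no verdict.
The state is a dict: "time": time; "joint_positions": joint angles; "qvel": joint speeds; "joint_torque": joint torques, N m; "tool_pos": TCP position; "ee_rot": TCP orientation; "wrist_force": force on the tool from outside, world axes, zero at the start; "wrist_torque": the same for the moment, N m; "width": finger opening in m.
Only numpy, scipy, OpenCV 4.12 (cv2) and the standard library are available. Lean on these libraries where they do the work, as an engineer would, in place of code of your own. Each camera call takes 0.05 s, during which the arm holds its last target.

TASK

Close the filler neck of the steel tin-oiling unit with the black screw cap that has a grip bar, which lies on the parts tray. Set it level on the neck, turn it backward (anticlockwise) under light downward pressure until you feel it drop a step, then forward (clockwise) until it is fully home at its stop, and let go. Do not force it, and leave the other things where they are.

Things in the scene. Friction and masses are not known exactly. Their poses are not given: they have to be found in the camera images.
- cap: Black round screw cap, 60 mm across, 58 mm high, about 140 g, standing mouth down on the tray. Origin on its axis at the skirt's lower edge, z up. Skirt and flat top reach 28 mm above the origin; a grip bar stands on the top. Inside the mouth are four lugs, a quarter turn apart, 1 to 4 mm above the lower edge.
- cap_bar (a point): Middle of the cap's straight grip bar, 43 mm above the cap's origin. The bar runs along the cap's x axis: 56 mm long, 16 mm thick (along y), from 28 to 58 mm above the cap's origin. Pinch it from above across its two flat sides (fingers closing along the cap's y).
- tank: Tin-oiling unit: fixed stainless box 170 (x) by 190 (y) by 90 mm high. Origin at the centre of its underside, z up. The filler neck stands upright in the middle of its flat top.
- neck_rim (a point): Centre of the neck's rim, 120 mm above the table, z up. The neck is a steel tube 41 mm across, coned to 33 mm over its top 6 mm (the lugs clear the tube by 1.9 mm); a sprung strainer disc, 31 mm across, stands 6 mm above the rim. Fully home the cap's origin is 22 mm below the rim; merely pressed down and not turned, the cap springs up again.
- thread_top (a point): Point on the neck's axis 11 mm below the rim: level of the starting (upper) ends of four right-handed thread ridges, 50 mm across, a quarter turn apart, at an unknown angle. A cap set on ridges has its origin here or up to 5 mm lower (ridges fall clockwise). A post as high as this point closes each ridge's lower end, so turning clockwise on top of the ridges jams.
- thread_gap (a point): Point on the axis 18 mm below the rim: where the cap's origin is once the lugs, turned anticlockwise (75 degrees at most), fall off the ridges' upper ends: a 7 mm drop into gaps with 19 degrees of free turn up to the next post. Blocked anticlockwise = in the gap. A 5 mm drop is only a lug slipping off a post on to a ridge: turn on.
- thread_home (a point): Point on the axis 22 mm below the rim: the cap's origin when fully home. From the gap, 40 to 75 degrees clockwise draw the lugs down under the ridges against the strainer's spring (1.8 N per mm, 7 N at home); the last 12 degrees are level and end at the hard stop post. Turning effort is under 0.2 N m until then; pressed on, a stiff grip reaches 1 N m within 3 degrees.
- tray: Fixed shallow aluminium tray 200 (x) by 260 (y) mm, rim 18 mm high, floor 5 mm thick; origin at the centre of its underside. The cap, a steel nozzle and a plain lid stand on it.
- nozzle: Bystander: steel cone nozzle, 38 mm across the foot, 45 mm high, on the tray. Origin at the centre of its foot.
- lid: Bystander: plain flat black jar lid without a grip bar, 52 mm across, 16 mm high, on the tray. Origin at the centre of its underside.
- loaf_tin: Bystander: dark open loaf tin 240 by 110 by 85 mm high, on the table. Origin at the centre of its underside.
- seed_jar: Bystander: glass jar 80 mm across, 120 mm high, on the table. Origin at the centre of its underside.
Things that resemble listed ones, but are neither listed nor needed, are in the scene too. There is more than one size of the cap; the job needs the middle-sized.

How it is judged:
On the way:
1. the cap stands on the neck, not yet screwed home (horizontal distance between cap and neck_rim below 0.005 m and z of cap in the frame of neck_rim between -0.02 and -0.008 m), for 0.1 s.
At the end, for the whole second after the job is handed in: The cap is fully home on the filler neck: centred within 3 mm, level within 0.06 rad, its origin 20.7 to 24 mm below the rim (home is 22), at rest and released (horizontal distance between cap and neck_rim below 0.003 m and z of cap in the frame of neck_rim between -0.024 and -0.0207 m and angle between cap's own z axis and vertical below 0.06 rad and linear speed of cap below 0.01 m/s); the robot touches nothing.
It fails at once if the cap is forced against the unit with more than 80 N, pressing and turning together (contact force between cap and tank above 80 N).
It fails at once if a bystander is moved more than 30 mm (distance of any of nozzle, lid, loaf_tin, seed_jar from where it was at the start of the episode above 0.03 m).
It also fails if it takes over 61 s, if anything falls off the work surface, if the arm or the gripper's body presses on something with over 40 N, if the wrist force passes 120 N, or if a joint passes its speed limit or range.

## Working session

There is one attempt and no reset: what is moved stays moved. The work goes in short steps, Python scripts to look and compute and a shell command to move; the robot and the scene stay as the last step left them, time stands still between calls to the robot, and variables do not carry over. Pictures are saved under pics/ and viewed, and the job is handed in when it is done.

```bash
mkdir -p pics; ls; python3 - <<'E'
from bench import robot
import cv2
o=robot.get_obs()
for k,v in o.items(): print(k,v)
for n in ("scene","top","wrist"):
    s=robot.snapshot(n); cv2.imwrite(f"pics/{n}0.png",s["color"][:,:,::-1]); print(n,s["intrinsics"],s["eye"],s["rotation"])
E
```

```text
pics
time 0.0
joint_positions [-1.21412372e+00  8.79347470e-02  1.37222252e+00 -6.17993990e-06
  1.68357942e+00 -1.03152137e-01]
qvel [-0.00073462 -0.00075439  0.00312202  0.00078799  0.00112627  0.0005451 ]
joint_torque [-6.76388045e-04 -3.40179241e+01 -3.02428472e+01  7.16186618e-02
  3.30039393e-02 -1.69619966e-04]
tool_pos [ 0.24386569 -0.49238386  0.20433133]
ee_rot [-3.14137799e+00  2.13327165e-03 -1.11097204e+00]
wrist_force [-0.26939563 -0.08961606  0.35209631]
wrist_torque [-0.02847271  0.01057522  0.01763897]
width 0.0937891630017506
scene [[443.68564733   0.         318.97512231]
 [  0.         443.68564733 235.65145194]
 [  0.           0.           1.        ]] [ 1.08036151 -0.06554195  0.70248976] [-2.35659576  0.01814686  1.22685964]
top [[584.75804835   0.         324.22141862]
 [  0.         584.75804835 235.28814113]
 [  0.           0.           1.        ]] [0.28573483 0.1000114  1.37379281] [-2.97822032e+00 -6.37178001e-04 -1.59744472e+00]
wrist [[371.64829954   0.         318.68450793]
 [  0.         371.64829954 240.83238008]
 [  0.           0.           1.        ]] [ 0.3131496  -0.45791234  0.38468998] [ 2.86854874e+00  2.40109473e-03 -1.11140467e+00]
```

View pics/scene0.png

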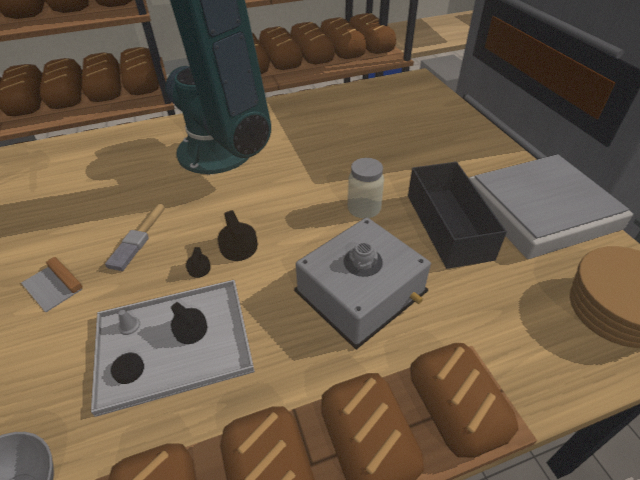

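View pics/top0.png

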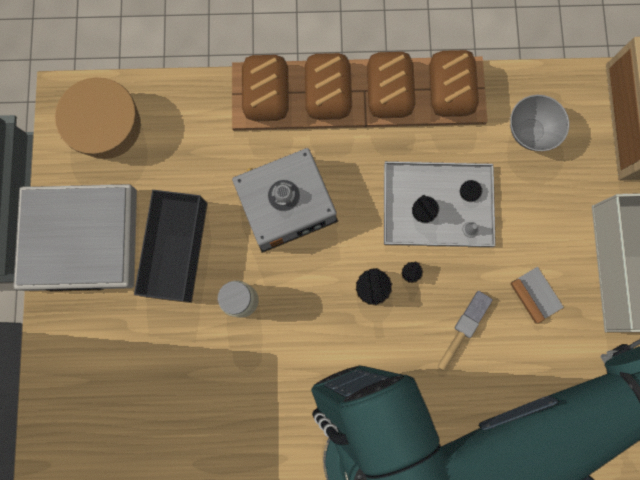

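View pics/wrist0.png

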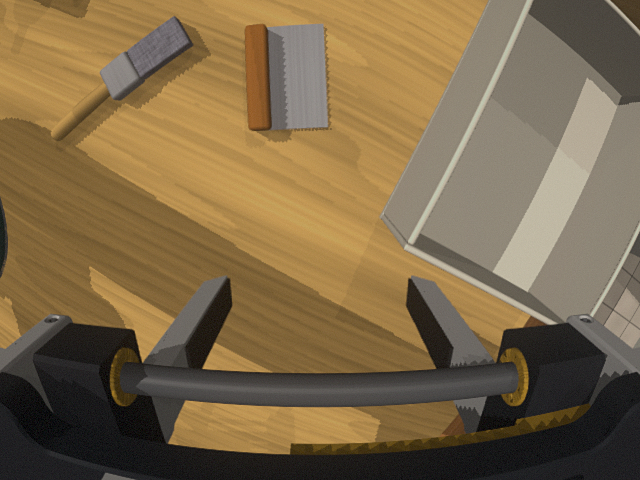

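The tray is at (385–495, 163–246) in the top view. On it are the cap at about (425,208), the lid at (470,190) and the nozzle at (470,230). The larger and smaller look-alike caps stand off the tray at (374,286) and (412,271), and the neck is at (283,194).

```bash
cat > h.py <<'E'
import numpy as np, cv2
from scipy.spatial.transform import Rotation as Ro
from bench import robot
def ray(s,u,v,fish=False):
    K=s["intrinsics"]; x=(u-K[0,2])/K[0,0]; y=(v-K[1,2])/K[1,1]
    if fish:
        r=np.hypot(x,y); d=np.array([x/r*np.sin(r),y/r*np.sin(r),np.cos(r)]) if r>0 else np.array([0,0,1.])
    else: d=np.array([x,y,1.])
    return np.array(s["eye"]),Ro.from_euler('xyz',s["rotation"]).as_matrix()@d
def onz(s,u,v,z,fish=False):
    e,d=ray(s,u,v,fish); return e+d*(z-e[2])/d[2]
def tri(a,b):
    A=np.zeros((3,3));c=np.zeros(3)
    for e,d in(a,b):
        d=d/np.linalg.norm(d);P=np.eye(3)-np.outer(d,d);A+=P;c+=P@e
    p=np.linalg.solve(A,c)
    return p,[np.linalg.norm((np.eye(3)-np.outer(d,d)/(d@d))@(p-e)) for e,d in(a,b)]
def proj(s,p,fish=False):
    q=Ro.from_euler('xyz',s["rotation"]).as_matrix().T@(np.array(p)-s["eye"]);K=s["intrinsics"]
    if fish:
        r=np.hypot(q[0],q[1]);t=np.arctan2(r,q[2]);return K[0,2]+K[0,0]*t*q[0]/r,K[1,2]+K[1,1]*t*q[1]/r
    return K[0,2]+K[0,0]*q[0]/q[2],K[1,2]+K[1,1]*q[1]/q[2]
E
python3 - <<'E'
from h import *
s=robot.snapshot("top"); c=robot.snapshot("scene")
def crop(i,x,y,w,h,f): return cv2.resize(i[y:y+h,x:x+w,::-1],None,fx=f,fy=f,interpolation=cv2.INTER_CUBIC)
cv2.imwrite("pics/ct.png",np.hstack([crop(s["color"],400,183,50,50,8),crop(s["color"],258,169,50,50,8)]))
cv2.imwrite("pics/cs.png",np.hstack([crop(c["color"],155,290,65,65,6),crop(c["color"],330,225,65,65,6)]))
g=s["color"].max(2)
m=(g<60).astype(np.uint8)
n,l,st,ce=cv2.connectedComponentsWithStats(m)
for i in range(1,n):
    if 300>st[i,0]>500 or st[i,4]>60 and 380<ce[i][0]<500 and ce[i][1]<310: print(st[i],ce[i],onz(s,*ce[i],0.033))
for u,v in [(385,163),(494,163),(495,246),(384,245)]: print(onz(s,u,v,.018))
E
```

```text
[460 181  22  20 350] [470.54 190.54] [ 0.60422803 -0.25387709  0.033     ]
[413 195  26  28 526] [425.06653992 208.93726236] [ 0.56289608 -0.14444361  0.033     ]
[402 262  20  20 313] [411.80511182 271.85942492] [ 0.41607289 -0.10586237  0.033     ]
[ 0.68094289 -0.0572398   0.018     ]
[ 0.67402344 -0.31867722  0.018     ]
[ 0.473073   -0.30615849  0.018     ]
[ 0.48234576 -0.04623919  0.018     ]
```

View pics/ct.png

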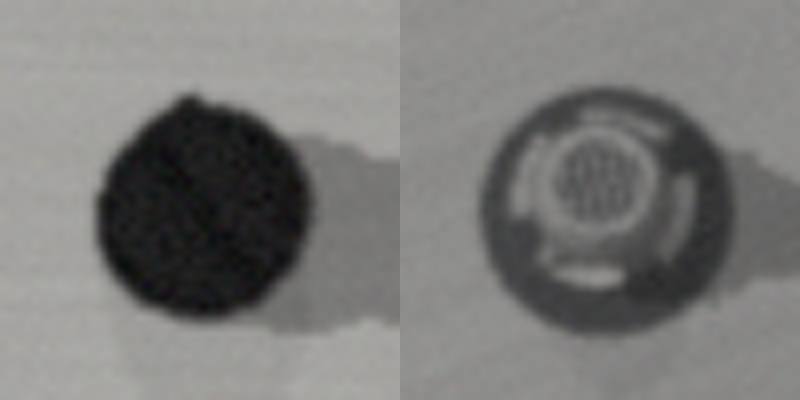

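View pics/cs.png

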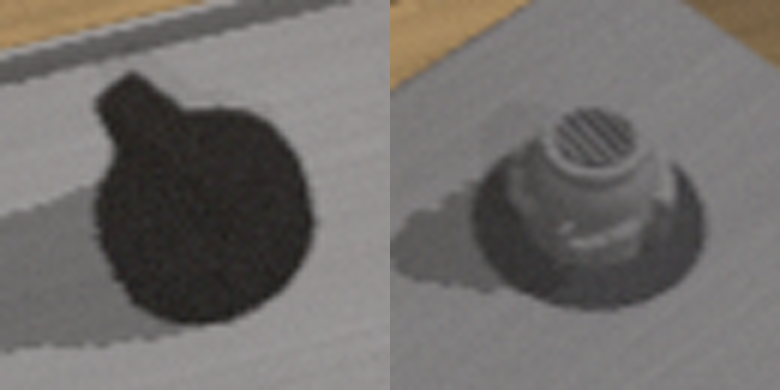

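The top crop shows the cap skirt centred near (425.6,209.4) and the strainer disc at (282.75,191.5). In the scene view the disc is at (364.2,247.7). I'll stretch the contrast to get the bar's direction and triangulate.

```bash
python3 - <<'E'
from h import *
s=robot.snapshot("top"); c=robot.snapshot("scene")
print("disc top",onz(s,282.75,191.5,.126),"scene",onz(c,364.2,247.7,.126),tri(ray(s,282.75,191.5),ray(c,364.2,247.7)))
def crop(i,x,y,w,h,f): return np.clip(cv2.resize(cv2.GaussianBlur(i,(3,3),0)[y:y+h,x:x+w,::-1],None,fx=f,fy=f,interpolation=cv2.INTER_CUBIC).astype(float)*3.5,0,255).astype(np.uint8)
cv2.imwrite("pics/c2.png",np.hstack([crop(s["color"],405,188,40,40,10),crop(c["color"],165,295,50,50,8)]))
E
```

```text
disc top [0.59087604 0.18192014 0.126     ] scene [0.59164605 0.18410375 0.126     ] (array([0.59130872, 0.18301516, 0.12586987]), [np.float64(0.0011463686752053157), np.float64(0.0011463686752053441)])
```

View pics/c2.png

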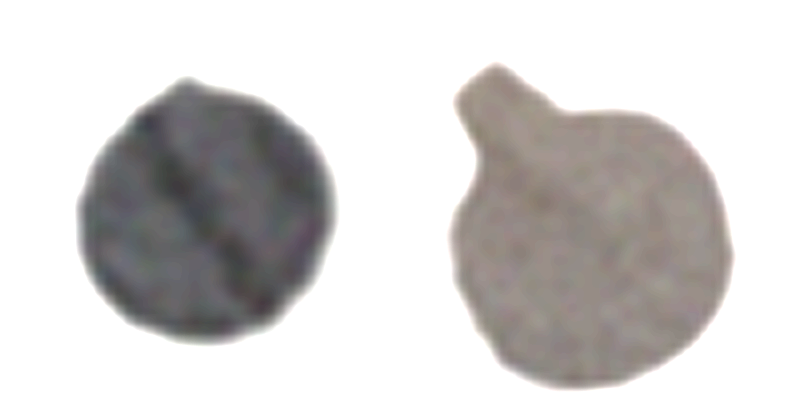

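```bash
cat >> h.py <<'E'
def go(p,yaw,n=8):
    "total tool-frame shift (mm) and turn (rad) to level pose p,yaw; split over n rows, with turn first considered"
    o=robot.get_obs(); R=Ro.from_euler('xyz',o["ee_rot"]); G=Ro.from_euler('xyz',[np.pi,0,yaw])
    d=(np.array(p)-o["tool_pos"])*1e3; w=(R.inv()*G).as_rotvec()
    print("t",round(o["time"],2),"at",o["tool_pos"].round(4),o["ee_rot"].round(4),"q6",round(o["joint_positions"][5],2))
    print("shift tool",R.inv().apply(d).round(2),"in target axes",G.inv().apply(d).round(2),"turn",w.round(4),"F",np.round(o["wrist_force"],1),"M",np.round(o["wrist_torque"],2),"width",round(o["width"],4))
E
python3 - <<'E'
from h import *
go([.563,-.145,.17],-.96)
s=robot.snapshot("wrist"); o=robot.get_obs()
print(proj(s,o["tool_pos"],True))
E
```

```text
t 0.35 at [ 0.244  -0.4928  0.2052] [-3.1415e+00  4.0000e-04 -1.1110e+00] q6 -0.1
shift tool [-170.08 -440.16   35.34] in target axes [-101.95 -460.74   35.22] turn [-1.00e-04  4.00e-04 -1.51e-01] F [-1.2  0.  -0.3] M [ 0.04  0.   -0.  ] width 0.094
(np.float64(320.0486095671783), np.float64(290.1760140247661))
```

```bash
python3 -m handwheel '{"delta_pos":[[-21.3,-55,4.4],[-21.3,-55,4.4],[-21.3,-55,4.4],[-21.3,-55,4.4],[-21.3,-55,4.4],[-21.3,-55,4.4],[-21.3,-55,4.4],[-21.3,-55,4.4]],"rotation":[[0,0,0],[0,0,0],[0,0,0],[0,0,0],[0,0,0],[0,0,0],[0,0,0],[0,0,-0.15]],"claw":[-1,-1,-1,-1,-1,-1,-1,-1]}'
python3 - <<'E'
from h import *
s=robot.snapshot("wrist")
cv2.imwrite("pics/w1.png",s["color"][:,:,::-1])
go([.563,-.145,.17],-.96)
o=robot.get_obs();print(proj(s,o["tool_pos"],True),proj(s,[.563,-.145,.063],True))
E
```

```text
time: 1.4
tool_pos: [0.564, -0.1434, 0.1704]
ee_rot: [-3.141, -0.001, -0.957]
wrist_force: [1.0, -1.0, 0.2]
width: 0.0938
t 1.45 at [ 0.5676 -0.137   0.169 ] [-3.1359e+00  3.1000e-03 -9.4600e-01] q6 0.61
shift tool [ 3.86  8.4  -1.09] in target axes [ 3.98  8.35 -1.03] turn [-0.0056  0.0031  0.014 ] F [ 1.7  2.2 -0.2] M [ 0.08 -0.08  0.02] width 0.094
(np.float64(314.1544660463751), np.float64(277.52982069552917)) (np.float64(320.61377999338106), np.float64(239.21224892081497))
```

View pics/w1.png

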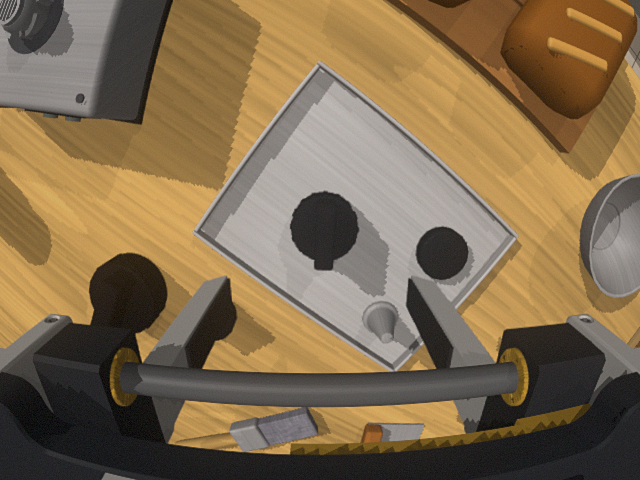

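The cap is at (324,228) with its bar end pointing to (323,268), so the bar runs almost along the tool's y axis, as needed. The arm was still settling in that picture, so I'll take another and stretch the contrast.

```bash
python3 - <<'E'
from h import *
s=robot.snapshot("wrist");s=robot.snapshot("wrist");s=robot.snapshot("wrist")
o=robot.get_obs();print(s["eye"],s["rotation"])
go([.563,-.145,.17],-.96)
i=s["color"][180:285,270:380,::-1]
i=cv2.resize(cv2.GaussianBlur(i,(3,3),0),None,fx=5.5,fy=5.5,interpolation=cv2.INTER_CUBIC)
cv2.imwrite("pics/w2.png",np.clip(i.astype(float)*3.5,0,255).astype(np.uint8))
m=(s["color"].max(2)<60).astype(np.uint8)
n,l,st,ce=cv2.connectedComponentsWithStats(m)
for k in range(1,n):
    if st[k,4]>300: print(st[k],ce[k])
E
```

```text
[ 0.62691414 -0.09735509  0.34956949] [ 2.86763291e+00  1.64412595e-03 -9.57060670e-01]
t 1.6 at [ 0.563  -0.1441  0.1698] [ 3.1404e+00  4.0000e-04 -9.5940e-01] q6 0.61
shift tool [ 0.78  0.49 -0.22] in target axes [ 0.78  0.49 -0.22] turn [0.0011 0.0004 0.0006] F [ 0.2 -0.6 -0.3] M [ 0.   -0.03  0.  ] width 0.0937
[ 22   0  42  52 932] [44.99892704 24.29291845]
[ 104    0   70  124 3088] [139.86787565  44.49287565]
[ 292  192   68   78 3770] [325.29681698 228.41405836]
[ 418  228   51   52 2057] [443.00583374 253.28633933]
[    0   254   640   226 46459] [249.55795433 413.54999031]
[ 277  279  329  153 9527] [520.68741472 365.16720898]
```

View pics/w2.png

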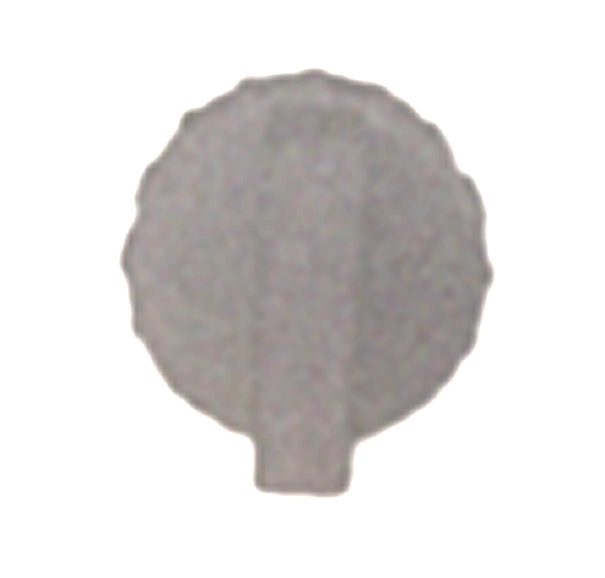

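```bash
python3 - <<'E'
from h import *
s=robot.snapshot("wrist")
f=lambda x,y,z:onz(s,270+(x+.5)/5.5-.5,180+(y+.5)/5.5-.5,z,True)
a=f(258,488,.063);b=f(348,493,.063);c=f(268,125,.063);d=f(365,125,.063)
print(np.linalg.norm(a-b),np.linalg.norm(c-d),np.linalg.norm((a+b-c-d)/2))
v=(c+d-a-b)/2; u=v/np.linalg.norm(v); print("bar ang",np.degrees(np.arctan2(v[1],v[0])),"centre from near end",(a+b)/2+u*.028, "mid",(a+b+c+d)/4)
# skirt: ellipse extents left/right at mid: 
for z in(.033,.02,.005): print(z,f(125,265,z),f(490,270,z),(f(125,265,z)+f(490,270,z))/2,np.linalg.norm(f(125,265,z)-f(490,270,z)), f(312,72,z))
t=robot.snapshot("top"); print("top",onz(t,425.6,209.4,.025))
c=robot.snapshot("scene");print("scene lo",[onz(c,x,y,.033) for x,y in((171.5,327),(207,327))])
print(go([.563,-.145,.17],-.96))
E
```

```text
0.013467428703018853 0.013801411584456852 0.05516123295922105
bar ang 33.258325598338615 centre from near end [ 0.56667569 -0.14741146  0.063     ] mid [ 0.566325   -0.14764146  0.063     ]
0.033 [ 0.54949154 -0.12405359  0.033     ] [ 0.58237128 -0.17236555  0.033     ] [ 0.56593141 -0.14820957  0.033     ] 0.05843905675002823 [ 0.59200427 -0.13058573  0.033     ]
0.02 [ 0.54634358 -0.12508358  0.02      ] [ 0.58057198 -0.17537719  0.02      ] [ 0.56345778 -0.15023038  0.02      ] 0.06083609364297231 [ 0.59060009 -0.13188365  0.02      ]
0.005 [ 0.54271133 -0.12627202  0.005     ] [ 0.57849586 -0.17885215  0.005     ] [ 0.5606036  -0.15256209  0.005     ] 0.0636019054425233 [ 0.58897989 -0.13338126  0.005     ]
top [ 0.56340491 -0.14709741  0.025     ]
scene lo [array([ 0.56991247, -0.17482051,  0.033     ]), array([ 0.59207799, -0.11518786,  0.033     ])]
t 1.75 at [ 0.5622 -0.1461  0.1705] [ 3.1413e+00 -5.0000e-04 -9.6310e-01] q6 0.61
shift tool [-0.38 -1.3   0.52] in target axes [-0.38 -1.3   0.52] turn [ 0.0003 -0.0005 -0.0031] F [-0.3 -0.5  0.6] M [-0.05 -0.01  0.01] width 0.094
None
```

```bash
python3 -m handwheel '{"delta_pos":[[0,0,8],[0,0,8],[0,0,8],[0,0,8],[0,0,8],[0,0,0],[0,0,0],[0,0,0]],"rotation":[[0,0,0.025],[0,0,0],[0,0,0],[0,0,0],[0,0,0],[0,0,0],[0,0,0],[0,0,0]],"claw":[-1,-1,-1,-1,-1,-1,-1,-1]}'
python3 - <<'E'
from h import *
s=robot.snapshot("wrist")
cv2.imwrite("pics/w3.png",s["color"][:,:,::-1])
go([.565,-.1475,.038],-.986)
go([.565,-.1475,.038],-.986)
i=s["color"][190:310,260:380,::-1]
i=cv2.resize(cv2.GaussianBlur(i,(3,3),0),None,fx=5,fy=5,interpolation=cv2.INTER_CUBIC)
cv2.imwrite("pics/w3c.png",np.clip(i.astype(float)*3.5,0,255).astype(np.uint8))
E
```

```text
time: 2.75
tool_pos: [0.5631, -0.145, 0.1308]
ee_rot: [-3.141, -0.001, -0.986]
wrist_force: [0.2, 0.3, 0.0]
width: 0.0941
t 2.8 at [ 0.5631 -0.145   0.1308] [-3.1411e+00 -9.0000e-04 -9.8590e-01] q6 0.64
shift tool [ 3.07 -0.2  92.8 ] in target axes [ 3.15 -0.25 92.8 ] turn [-0.0005 -0.0009  0.0001] F [-0.7  0.6 -0.1] M [-0.02  0.02  0.01] width 0.0939
t 2.8 at [ 0.5631 -0.145   0.1308] [-3.1411e+00 -9.0000e-04 -9.8590e-01] q6 0.64
shift tool [ 3.07 -0.2  92.8 ] in target axes [ 3.15 -0.25 92.8 ] turn [-0.0005 -0.0009  0.0001] F [-0.7  0.6 -0.1] M [-0.02  0.02  0.01] width 0.0939
```

View pics/w3c.png

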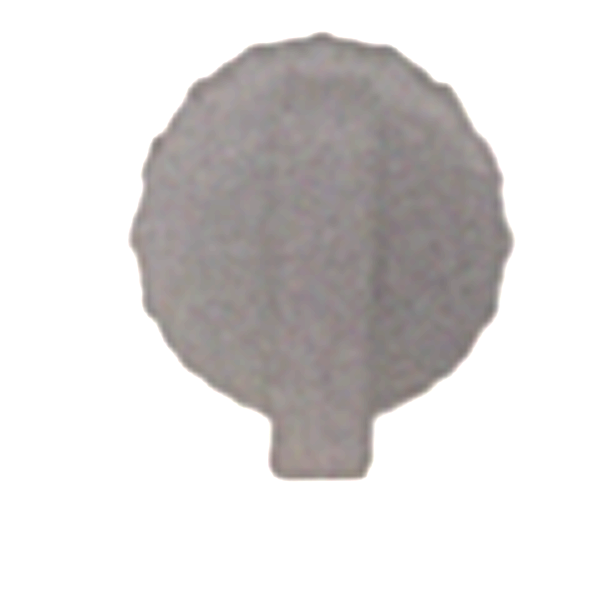

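```bash
python3 - <<'E'
from h import *
s=robot.snapshot("wrist")
f=lambda x,y,z:onz(s,260+(x+.5)/5-.5,190+(y+.5)/5-.5,z,True)
a=f(270,478,.063);b=f(372,478,.063);u=np.array([np.cos(.586),np.sin(.586),0])
print(np.linalg.norm(a-b),(a+b)/2+.028*u)
for z in(.033,.02): print((f(131,240,z)+f(511,240,z))/2,np.linalg.norm(f(131,240,z)-f(511,240,z)))
c=(f(273,100,.063)+f(385,100,.063))/2;v=c-(a+b)/2;print(np.degrees(np.arctan2(v[1],v[0])))
E
```

```text
0.014706952192480225 [ 0.56699318 -0.1458502   0.063     ]
[ 0.56672426 -0.14647575  0.033     ] 0.05912230312384847
[ 0.56390074 -0.14857454  0.02      ] 0.061886238371773074
32.5814624713603
```

```bash
python3 -m handwheel '{"delta_pos":[[3,-1.4,5],[0,0,16],[0,0,20],[0,0,20],[0,0,15],[0,0,9],[0,0,5],[0,0,2]],"rotation":[[0,0,0.01],[0,0,0],[0,0,0],[0,0,0],[0,0,0],[0,0,0],[0,0,0],[0,0,0]],"claw":[-1,-1,-1,-1,-1,-1,-1,-1]}'
python3 -m handwheel '{"delta_pos":[[0,0,0],[0,0,0],[0,0,0],[0,0,0],[0,0,0],[0,0,0],[0,0,0],[0,0,0]],"rotation":[[0,0,0],[0,0,0],[0,0,0],[0,0,0],[0,0,0],[0,0,0],[0,0,0],[0,0,0]],"claw":[0.2,0.5,1,1,1,1,1,1]}'
python3 - <<'E'
from h import *
s=robot.snapshot("wrist")
cv2.imwrite("pics/w4.png",s["color"][:,:,::-1])
go([.566,-.1468,.038],-.986)
E
```

```text
time: 3.85
tool_pos: [0.5658, -0.1468, 0.0384]
ee_rot: [-3.141, -0.001, -0.996]
wrist_force: [-0.2, 0.5, 0.2]
width: 0.094
time: 4.85
tool_pos: [0.5656, -0.1467, 0.0383]
ee_rot: [-3.142, -0.0, -0.996]
wrist_force: [0.5, 1.1, -0.7]
width: 0.0175
t 4.9 at [ 0.5657 -0.1468  0.0383] [-3.1416e+00 -4.0000e-04 -9.9600e-01] q6 0.65
shift tool [ 0.18 -0.27  0.3 ] in target axes [ 0.18 -0.27  0.3 ] turn [-0.     -0.0004 -0.01  ] F [ 0.6 -0.3  0.1] M [-0.05 -0.02 -0.  ] width 0.0157
```

View pics/w4.png

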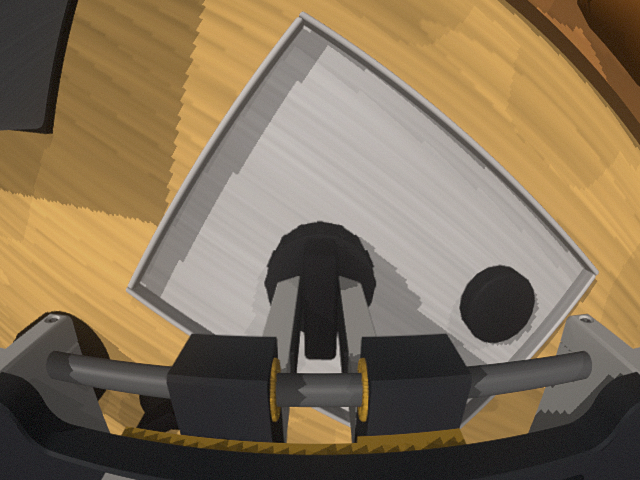

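The bar is held at a measured width of 15.7 mm, with its near end at about (320,358). I'll measure the cap's offset in the hand, then lift.

```bash
python3 -m handwheel '{"delta_pos":[[0,0,-5],[0,0,-20],[0,0,-30],[0,0,-35],[0,0,-35],[0,0,-20],[0,0,-5],[0,0,0]],"rotation":[[0,0,0],[0,0,0],[0,0,0],[0,0,0],[0,0,0],[0,0,0],[0,0,0],[0,0,0]],"claw":[1,1,1,1,1,1,1,1]}'
python3 - <<'E'
from h import *
s=robot.snapshot("wrist");o=robot.get_obs()
cv2.imwrite("pics/w5.png",s["color"][:,:,::-1])
R=Ro.from_euler('xyz',o["ee_rot"]);
for uv in((306,358),(337,358),(321,358)):
    p=onz(s,*uv,o["tool_pos"][2]+.0247,True);print(R.inv().apply(p-o["tool_pos"])*1e3)
go([.5913,.183,.188],-.996)
i=s["color"][190:400,220:420,::-1]
i=cv2.resize(i,None,fx=2.8,fy=2.8,interpolation=cv2.INTER_CUBIC)
cv2.imwrite("pics/w5c.png",np.clip(i.astype(float)*2.5,0,255).astype(np.uint8))
E
```

```text
time: 5.9
tool_pos: [0.5653, -0.1466, 0.1878]
ee_rot: [3.141, 0.001, -0.996]
wrist_force: [0.4, -0.2, -1.9]
width: 0.0159
[ -6.88265098  26.66347022 -24.65320835]
[  8.54562308  26.68869506 -24.67846077]
[  0.58039676  26.63518406 -24.66547759]
t 5.95 at [ 0.565  -0.1465  0.187 ] [ 3.1403e+00  1.6000e-03 -9.9600e-01] q6 0.65
shift tool [-262.25 -201.19   -0.86] in target axes [-262.25 -201.19   -1.02] turn [0.0013 0.0016 0.    ] F [-0.6  0.1 -1.5] M [0.   0.01 0.  ] width 0.0163
```

View pics/w5c.png

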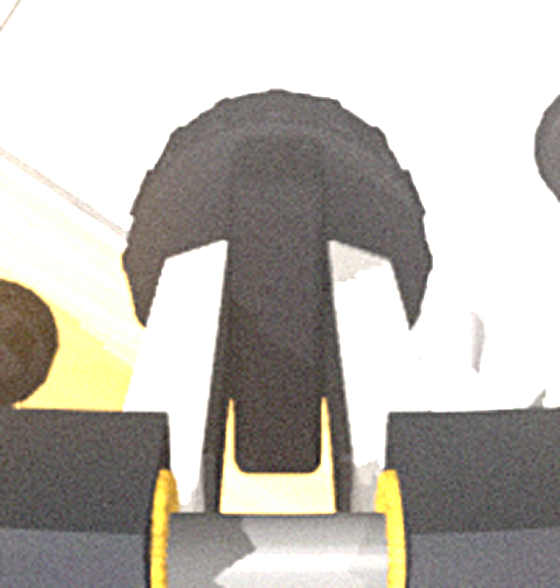

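```bash
python3 - <<'E'
from h import *
s=robot.snapshot("wrist");o=robot.get_obs()
R=Ro.from_euler('xyz',o["ee_rot"])
for n,u,v,h in(("far bar",278,138,.0247),("front rim top",278,125,-.005),("front low",278,92,-.033),("L",126,260,-.005),("Rr",431,262,-.005),("L",126,260,-.02),("Rr",431,262,-.02)):
    p=onz(s,220+(u+.5)/2.8-.5,190+(v+.5)/2.8-.5,o["tool_pos"][2]+h,True);print(n,(R.inv().apply(p-o["tool_pos"])*1e3).round(1))
E
```

```text
far bar [ -0.5 -34.7 -24.8]
front rim top [ -0.5 -29.1   4.9]
front low [ -0.5 -29.   32.9]
L [-29.9  -2.1   5.1]
Rr [29.1 -1.7  4.9]
L [-32.3   4.   20.1]
Rr [31.5  4.4 19.9]
```

Rim edge and bar end put the cap's centre within about 1.5 mm of the TCP along the tool's y. Next I'll cross to where the wrist camera looks straight down on the neck.

```bash
python3 -m handwheel '{"delta_pos":[[-20,-9.4,0],[-40,-18.9,0],[-40,-18.9,0],[-40,-18.9,0],[-40,-18.9,0],[-40,-18.9,0],[-30,-14.1,0],[-12,-5.7,0]],"rotation":[[0,0,0],[0,0,0],[0,0,0],[0,0,0],[0,0,0],[0,0,0],[0,0,0],[0,0,0]],"claw":[1,1,1,1,1,1,1,1]}'
python3 -c "
from h import *
for i in range(5): s=robot.snapshot('wrist')
cv2.imwrite('pics/w6.png',s['color'][:,:,::-1])
go([.5913,.183,.188],-.996); print(proj(s,[.5913,.183,.126],True))
u,v=map(int,proj(s,[.5913,.183,.126],True))
cv2.imwrite('pics/w6c.png',cv2.resize(s['color'][v-60:v+60,u-70:u+70,::-1],None,fx=5,fy=5,interpolation=cv2.INTER_CUBIC)); print(u-70,v-60)
"
```

```text
time: 7.0
tool_pos: [0.5256, 0.143, 0.1877]
ee_rot: [3.141, 0.001, -0.993]
wrist_force: [-0.4, 0.1, -2.6]
width: 0.0158
t 7.25 at [0.527  0.1396 0.1881] [ 3.1409e+00 -5.0000e-04 -9.9710e-01] q6 1.15
shift tool [ -1.58 -77.58  -0.  ] in target axes [-1.490e+00 -7.758e+01  5.000e-02] turn [ 0.0007 -0.0005 -0.0011] F [ 0.4 -1.  -1.1] M [-0.    0.02  0.01] width 0.0159
(np.float64(318.16676088543363), np.float64(139.18483600342495))
248 79
```

View pics/w6c.png

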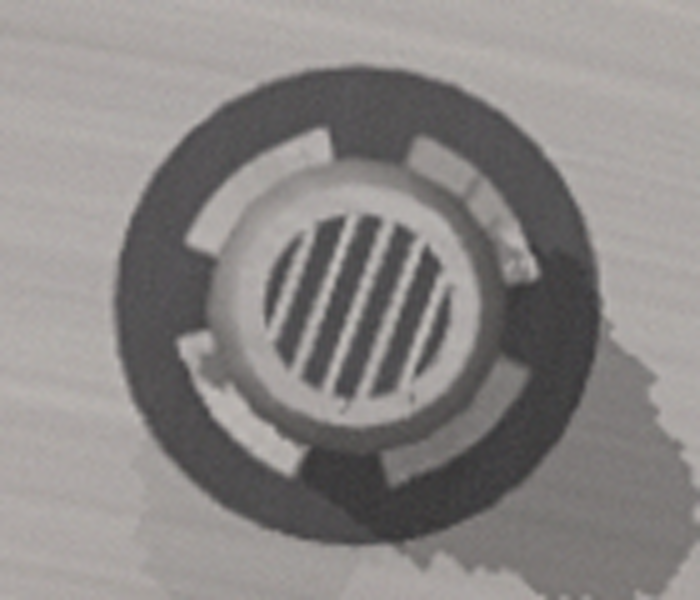

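View pics/w6.png

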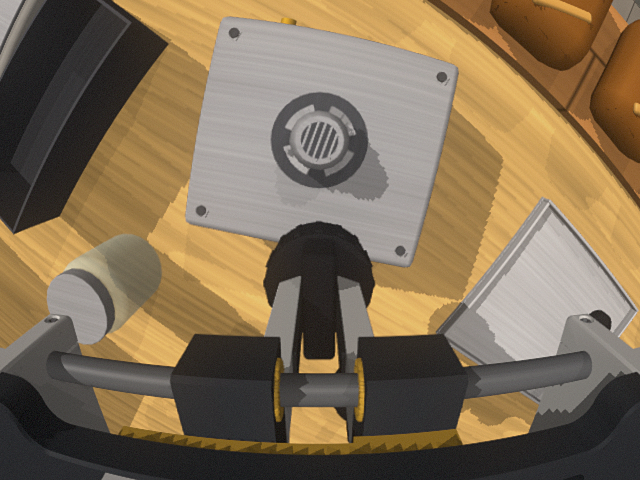

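The wrist crop shows the strainer disc and the base ring concentric at about (319.2,139.6). Four ridges are visible with gaps between them, centred near 28° + 90°k in the world frame.

```bash
python3 - <<'E'
from h import *
for i in range(3): s=robot.snapshot("wrist")
p=onz(s,319.2,139.6,.126,True);q=onz(s,248+357.5/5-.4,79+305.5/5-.4,.090,True)
print("disc",p,"base ring",q)
a=ray(s,319.2,139.6,True)
t=robot.snapshot("top");c=robot.snapshot("scene")
print(tri(a,ray(t,282.75,191.5)),tri(a,ray(c,364.2,247.7)))
# cap in hand as seen by scene/top
for n,im in(("top",t),("scene",c)):
    o=robot.get_obs();u,v=map(int,proj(im,o["tool_pos"]-[0,0,.005]));print(n,u,v)
    cv2.imwrite(f"pics/{n}6c.png",cv2.resize(im["color"][max(v-50,0):v+50,u-50:u+50,::-1],None,fx=6,fy=6,interpolation=cv2.INTER_CUBIC))
go([.5913,.183,.188],-.5)
E
```

```text
disc [0.59187063 0.18158619 0.126     ] base ring [0.59175822 0.18154747 0.09      ]
(array([0.59179209, 0.18186282, 0.12257204]), [np.float64(0.0002928528654582855), np.float64(0.00029285286545835214)]) (array([0.5923588 , 0.18253953, 0.12741788]), [np.float64(0.0010687734206499446), np.float64(0.0010687734206499403)])
top 301 214
scene 328 207
t 7.5 at [0.5272 0.1396 0.1882] [ 3.1414e+00 -2.0000e-04 -9.9750e-01] q6 1.15
shift tool [ -1.68 -77.44   0.22] in target axes [ 35.48 -68.85   0.23] turn [ 2.000e-04 -1.000e-04 -4.975e-01] F [ 0.2 -0.5 -0.7] M [ 0.02  0.01 -0.01] width 0.0158
```

View pics/scene6c.png

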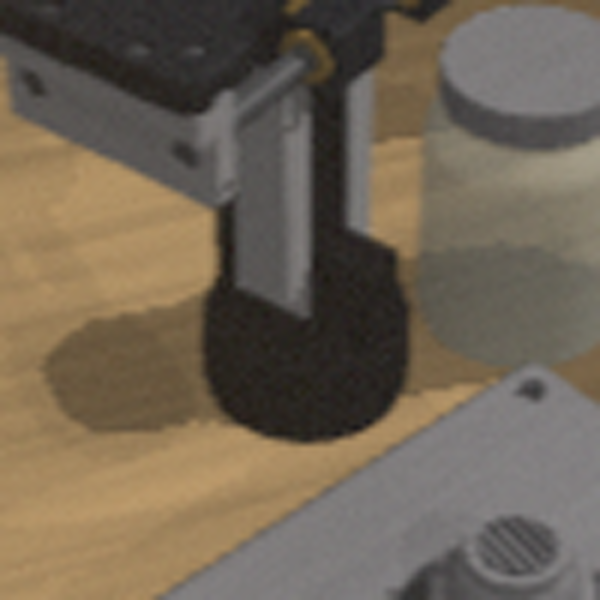

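```bash
python3 -m handwheel '{"delta_pos":[[0,0,0],[0,0,0],[0,0,0],[5,-9.4,0],[10,-18.8,0],[10,-18.8,0],[8,-15,0],[3.3,-6.1,0]],"rotation":[[0,0,-0.166],[0,0,-0.166],[0,0,-0.166],[0,0,0],[0,0,0],[0,0,0],[0,0,0],[0,0,0]],"claw":[1,1,1,1,1,1,1,1]}'
python3 -m handwheel '{"delta_pos":[[0,0,0],[0,0,3],[0,0,6],[0,0,6],[0,0,4],[0,0,1],[0,0,0],[0,0,0]],"rotation":[[0,0,0],[0,0,0],[0,0,0],[0,0,0],[0,0,0],[0,0,0],[0,0,0],[0,0,0]],"claw":[1,1,1,1,1,1,1,1]}'
python3 - <<'E'
from h import *
c=robot.snapshot("scene");t=robot.snapshot("top")
go([.5917,.1820,.161],-.5)
cv2.imwrite("pics/s7.png",cv2.resize(c["color"][180:300,300:440,::-1],None,fx=5,fy=5,interpolation=cv2.INTER_CUBIC))
E
```

```text
time: 8.5
tool_pos: [0.5923, 0.1834, 0.1876]
ee_rot: [3.141, 0.0, -0.5]
wrist_force: [-0.1, -0.3, -1.2]
width: 0.0159
time: 9.5
tool_pos: [0.5915, 0.183, 0.1686]
ee_rot: [-3.141, -0.0, -0.498]
wrist_force: [-0.4, 0.2, -1.6]
width: 0.0153
t 9.6 at [0.5915 0.183  0.1685] [-3.1413e+00 -4.0000e-04 -4.9800e-01] q6 0.71
shift tool [0.62 0.79 7.53] in target axes [0.63 0.79 7.53] turn [-0.0003 -0.0004  0.002 ] F [ 0.4 -0.1 -1.6] M [ 0.   -0.1   0.03] width 0.0157
```

View pics/s7.png

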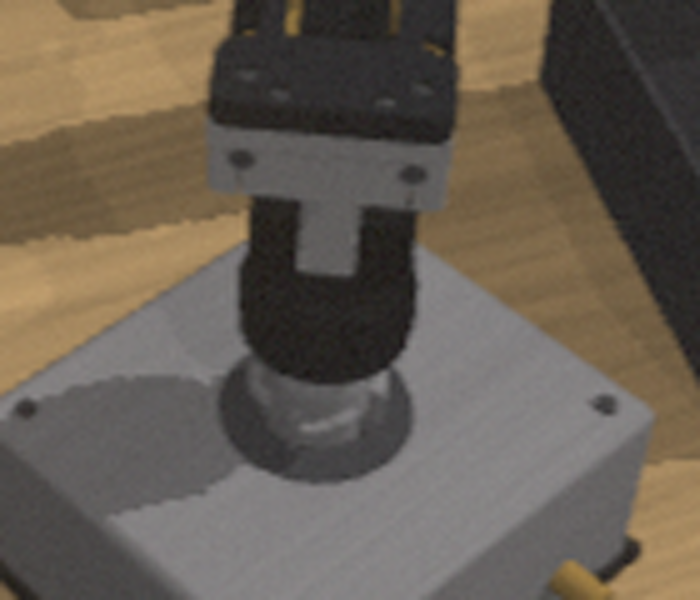

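The cap is over the neck, with its skirt at x 240–415 and the ring at 219–412. I'll check that offset against the projected neck axis.

```bash
python3 - <<'E'
from h import *
c=robot.snapshot("scene");t=robot.snapshot("top")
for z in (.09,.135,.15,.163): u,v=proj(c,[.5917,.182,z]);print("axis",z,((u-300+.5)*5-.5,(v-180+.5)*5-.5))
a=t["color"]
cv2.imwrite("pics/t7.png",np.clip(cv2.resize(a[150:230,240:330,::-1],None,fx=7,fy=7,interpolation=cv2.INTER_CUBIC).astype(float)*2,0,255).astype(np.uint8))
for z in(.163,.135):print(proj(t,[.5917,.182,z]))
E
```

```text
axis 0.09 (np.float64(312.5342356982237), np.float64(409.31379924121086))
axis 0.135 (np.float64(318.97312394468923), np.float64(324.63722265214074))
axis 0.15 (np.float64(321.23708793076), np.float64(294.86426922860016))
axis 0.163 (np.float64(323.24999270710134), np.float64(268.39294701642325))
(np.float64(281.5006439683568), np.float64(187.0098424678387))
(np.float64(282.42058076858666), np.float64(190.15292227455734))
```

View pics/t7.png

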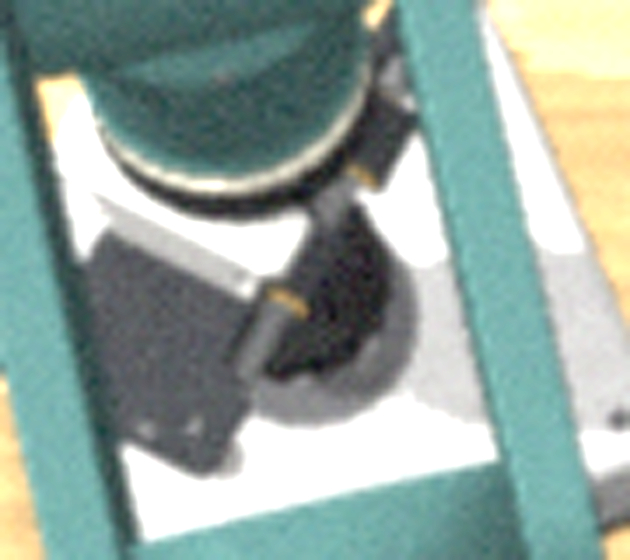

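The scene view agrees that the cap sits about 1 mm too far in +y. I'll shift it and descend.

```bash
python3 -m handwheel '{"delta_pos":[[0.6,0.8,1],[0,0,3],[0,0,4],[0,0,4],[0,0,4],[0,0,3],[0,0,2],[0,0,1]],"rotation":[[0,0,0],[0,0,0],[0,0,0],[0,0,0],[0,0,0],[0,0,0],[0,0,0],[0,0,0]],"claw":[1,1,1,1,1,1,1,1]}'
python3 -m handwheel '{"delta_pos":[[0,0,1],[0,0,1],[0,0,1],[0,0,1],[0,0,0],[0,0,0],[0,0,0],[0,0,0]],"rotation":[[0,0,0],[0,0,0],[0,0,0],[0,0,0],[0,0,0],[0,0,0],[0,0,0],[0,0,0]],"claw":[1,1,1,1,1,1,1,1]}'
python3 -c "
from h import *
go([.5917,.182,.1423],-.5)"
```

```text
time: 10.7
tool_pos: [0.5915, 0.182, 0.1462]
ee_rot: [3.142, -0.0, -0.498]
wrist_force: [0.1, -0.3, -1.9]
width: 0.0158
time: 11.7
tool_pos: [0.5916, 0.1821, 0.1427]
ee_rot: [-3.141, -0.001, -0.498]
wrist_force: [-1.3, -0.1, 4.2]
width: 0.0162
t 11.7 at [0.5916 0.1821 0.1427] [-3.1412e+00 -5.0000e-04 -4.9800e-01] q6 0.7
shift tool [0.07 0.02 0.45] in target axes [0.07 0.02 0.45] turn [-0.0004 -0.0005  0.002 ] F [-1.3 -0.1  4.2] M [-0.06  0.23 -0.  ] width 0.0162
```

The cap touched at origin height of about 0.109 with roughly 6 N, which matches the top of the thread. Now I'll turn it anticlockwise with light pressure.

```bash
python3 -m handwheel '{"delta_pos":[[0,0,0.3],[0,0,0],[0,0,0],[0,0,0],[0,0,0],[0,0,0],[0,0,0],[0,0,0]],"rotation":[[0,0,-0.03],[0,0,-0.03],[0,0,-0.03],[0,0,-0.03],[0,0,-0.03],[0,0,-0.03],[0,0,0],[0,0,0]],"claw":[1,1,1,1,1,1,1,1]}'
python3 -c "
from h import *
go([.5917,.182,.1423],-.5)"
```

```text
time: 12.7
tool_pos: [0.5915, 0.182, 0.142]
ee_rot: [3.142, -0.0, -0.318]
wrist_force: [-0.2, -0.4, -0.7]
width: 0.0156
t 12.7 at [0.5915 0.182  0.142 ] [ 3.1415e+00 -1.0000e-04 -3.1810e-01] q6 0.52
shift tool [ 0.14 -0.08 -0.32] in target axes [ 0.12 -0.11 -0.32] turn [ 1.000e-04 -1.000e-04  1.819e-01] F [-0.2 -0.4 -0.7] M [-0.07 -0.07 -0.  ] width 0.0156
```

Contact is lost, so the lugs have passed an edge. I'll lower slowly to find what level they are on.

```bash
python3 -m handwheel '{"delta_pos":[[0,0,0.7],[0,0,0.7],[0,0,0.7],[0,0,0.7],[0,0,0],[0,0,0],[0,0,0],[0,0,0]],"rotation":[[0,0,0],[0,0,0],[0,0,0],[0,0,0],[0,0,0],[0,0,0],[0,0,0],[0,0,0]],"claw":[1,1,1,1,1,1,1,1]}'
```

```text
time: 13.7
tool_pos: [0.5915, 0.182, 0.1392]
ee_rot: [3.142, -0.0, -0.318]
wrist_force: [0.5, 0.7, -1.5]
width: 0.0159
```

```bash
python3 -m handwheel '{"delta_pos":[[0,0,0.7],[0,0,0.6],[0,0,0.6],[0,0,0],[0,0,0],[0,0,0],[0,0,0],[0,0,0]],"rotation":[[0,0,0],[0,0,0],[0,0,0],[0,0,0],[0,0,0],[0,0,0],[0,0,0],[0,0,0]],"claw":[1,1,1,1,1,1,1,1]}'
```

```text
time: 14.7
tool_pos: [0.5916, 0.182, 0.1373]
ee_rot: [3.142, -0.0, -0.318]
wrist_force: [0.1, 0.4, -0.4]
width: 0.0158
```

```bash
python3 -m handwheel '{"delta_pos":[[0,0,0.5],[0,0,0.5],[0,0,0],[0,0,0],[0,0,0],[0,0,0],[0,0,0],[0,0,0]],"rotation":[[0,0,0],[0,0,0],[0,0,0],[0,0,0],[0,0,0],[0,0,0],[0,0,0],[0,0,0]],"claw":[1,1,1,1,1,1,1,1]}'
```

```text
time: 15.7
tool_pos: [0.5916, 0.182, 0.1362]
ee_rot: [3.142, -0.0, -0.318]
wrist_force: [-0.2, 0.3, -1.9]
width: 0.0158
```

```bash
python3 -m handwheel '{"delta_pos":[[0,0,0.5],[0,0,0.5],[0,0,0],[0,0,0],[0,0,0],[0,0,0],[0,0,0],[0,0,0]],"rotation":[[0,0,0],[0,0,0],[0,0,0],[0,0,0],[0,0,0],[0,0,0],[0,0,0],[0,0,0]],"claw":[1,1,1,1,1,1,1,1]}'
```

```text
time: 16.7
tool_pos: [0.5916, 0.182, 0.1353]
ee_rot: [-3.142, -0.0, -0.318]
wrist_force: [-1.0, -0.2, -0.4]
width: 0.0158
```

The total drop is 7.4 mm with no hard contact, so the lugs are in the gap; a ridge would have stopped them at 5 mm. Now clockwise in small steps, watching force and torque.

```bash
python3 -m handwheel '{"delta_pos":[[0,0,0.5],[0,0,0],[0,0,0],[0,0,0],[0,0,0],[0,0,0],[0,0,0],[0,0,0]],"rotation":[[0,0,0],[0,0,0.03],[0,0,0.03],[0,0,0.03],[0,0,0.03],[0,0,0.03],[0,0,0],[0,0,0]],"claw":[1,1,1,1,1,1,1,1]}'
python3 -c "
from h import *
go([.5917,.182,.1353],-.5)"
```

```text
time: 17.7
tool_pos: [0.5916, 0.182, 0.1348]
ee_rot: [-3.141, -0.0, -0.468]
wrist_force: [0.1, 0.3, 0.4]
width: 0.0158
t 17.7 at [0.5916 0.182  0.1348] [-3.1415e+00 -3.0000e-04 -4.6810e-01] q6 0.67
shift tool [ 0.06 -0.05 -0.46] in target axes [ 0.06 -0.05 -0.46] turn [-0.0001 -0.0003  0.0319] F [0.1 0.3 0.4] M [-0.02 -0.08 -0.02] width 0.0158
```

```bash
python3 -m handwheel '{"delta_pos":[[0,0,0.1],[0,0,0.1],[0,0,0.1],[0,0,0.1],[0,0,0.1],[0,0,0],[0,0,0],[0,0,0]],"rotation":[[0,0,0.03],[0,0,0.03],[0,0,0.03],[0,0,0.03],[0,0,0.03],[0,0,0],[0,0,0],[0,0,0]],"claw":[1,1,1,1,1,1,1,1]}'
python3 -c "
from h import *
go([.5917,.182,.1353],-.5)"
```

```text
time: 18.7
tool_pos: [0.5916, 0.182, 0.1343]
ee_rot: [-3.142, -0.0, -0.618]
wrist_force: [0.5, -1.0, 1.0]
width: 0.0157
t 18.7 at [0.5916 0.182  0.1343] [-3.1415e+00 -1.0000e-04 -6.1800e-01] q6 0.82
shift tool [ 0.1  -0.08 -0.97] in target axes [ 0.11 -0.07 -0.97] turn [-1.00e-04 -1.00e-04 -1.18e-01] F [ 0.5 -1.   1. ] M [ 0.01 -0.04 -0.02] width 0.0157
```

```bash
python3 -m handwheel '{"delta_pos":[[0,0,0.2],[0,0,0.2],[0,0,0.2],[0,0,0.2],[0,0,0.2],[0,0,0],[0,0,0],[0,0,0]],"rotation":[[0,0,0.04],[0,0,0.04],[0,0,0.04],[0,0,0.04],[0,0,0.04],[0,0,0],[0,0,0],[0,0,0]],"claw":[1,1,1,1,1,1,1,1]}'
python3 -c "
from h import *
go([.5917,.182,.1313],-.618)"
```

```text
time: 19.7
tool_pos: [0.5917, 0.182, 0.1335]
ee_rot: [-3.141, -0.0, -0.818]
wrist_force: [0.9, 1.1, 3.0]
width: 0.0155
t 19.7 at [0.5917 0.182  0.1335] [-3.1412e+00 -3.0000e-04 -8.1770e-01] q6 1.02
shift tool [0.04 0.01 2.19] in target axes [0.03 0.02 2.19] turn [-0.0004 -0.0003 -0.1997] F [0.9 1.1 3. ] M [ 0.03 -0.01 -0.03] width 0.0155
```

```bash
python3 -m handwheel '{"delta_pos":[[0,0,0.2],[0,0,0.2],[0,0,0.2],[0,0,0.2],[0,0,0.1],[0,0,0],[0,0,0],[0,0,0]],"rotation":[[0,0,0.04],[0,0,0.04],[0,0,0.04],[0,0,0.04],[0,0,0.04],[0,0,0],[0,0,0],[0,0,0]],"claw":[1,1,1,1,1,1,1,1]}'
python3 -c "
from h import *
go([.5917,.182,.1313],-.618)"
```

```text
time: 20.7
tool_pos: [0.5918, 0.182, 0.1327]
ee_rot: [-3.141, -0.0, -1.018]
wrist_force: [0.4, 0.6, 4.9]
width: 0.0158
t 20.7 at [0.5918 0.182  0.1327] [-3.1409e+00 -3.0000e-04 -1.0177e+00] q6 1.22
shift tool [-0.    0.08  1.36] in target axes [-0.03  0.07  1.36] turn [-0.0006 -0.0004 -0.3997] F [0.4 0.6 4.9] M [ 0.03 -0.06 -0.03] width 0.0158
```

```bash
python3 -m handwheel '{"delta_pos":[[0,0,0.2],[0,0,0.2],[0,0,0.2],[0,0,0.1],[0,0,0.1],[0,0,0],[0,0,0],[0,0,0]],"rotation":[[0,0,0.03],[0,0,0.03],[0,0,0.03],[0,0,0.03],[0,0,0.03],[0,0,0],[0,0,0],[0,0,0]],"claw":[1,1,1,1,1,1,1,1]}'
python3 -c "
from h import *
go([.5917,.182,.1313],-.618)"
```

```text
time: 21.7
tool_pos: [0.5917, 0.182, 0.1321]
ee_rot: [-3.141, -0.0, -1.169]
wrist_force: [0.0, -0.6, 7.0]
width: 0.0156
t 21.7 at [0.5917 0.182  0.1321] [-3.1408e+00 -2.0000e-04 -1.1688e+00] q6 1.38
shift tool [0.01 0.04 0.77] in target axes [-0.01  0.04  0.77] turn [-7.000e-04 -4.000e-04 -5.508e-01] F [ 0.  -0.6  7. ] M [ 0.06  0.04 -0.03] width 0.0156
```

```bash
python3 -m handwheel '{"delta_pos":[[0,0,0.1],[0,0,0.1],[0,0,0.1],[0,0,0],[0,0,0],[0,0,0],[0,0,0],[0,0,0]],"rotation":[[0,0,0.03],[0,0,0.03],[0,0,0.03],[0,0,0.03],[0,0,0],[0,0,0],[0,0,0],[0,0,0]],"claw":[1,1,1,1,1,1,1,1]}'
python3 -c "
from h import *
go([.5917,.182,.1313],-.618)"
```

```text
time: 22.7
tool_pos: [0.5918, 0.182, 0.1319]
ee_rot: [-3.141, -0.0, -1.289]
wrist_force: [0.0, 0.0, 5.5]
width: 0.0159
t 22.7 at [0.5918 0.182  0.1319] [-3.1406e+00 -2.0000e-04 -1.2887e+00] q6 1.5
shift tool [0.02 0.09 0.59] in target axes [-0.04  0.08  0.59] turn [-9.000e-04 -5.000e-04 -6.707e-01] F [0.  0.  5.5] M [ 0.05  0.1  -0.01] width 0.0159
```

```bash
python3 -m handwheel '{"delta_pos":[[0,0,0.1],[0,0,0.1],[0,0,0],[0,0,0],[0,0,0],[0,0,0],[0,0,0],[0,0,0]],"rotation":[[0,0,0.02],[0,0,0.02],[0,0,0.02],[0,0,0.02],[0,0,0],[0,0,0],[0,0,0],[0,0,0]],"claw":[1,1,1,1,1,1,1,1]}'
python3 -c "
from h import *
go([.5917,.182,.1313],-.618)"
```

```text
time: 23.7
tool_pos: [0.5918, 0.1821, 0.1318]
ee_rot: [-3.14, -0.0, -1.369]
wrist_force: [-0.8, 0.8, 5.8]
width: 0.0156
t 23.7 at [0.5918 0.1821 0.1318] [-3.1405e+00 -1.0000e-04 -1.3687e+00] q6 1.58
shift tool [0.04 0.12 0.49] in target axes [-0.05  0.12  0.49] turn [-1.100e-03 -5.000e-04 -7.507e-01] F [-0.8  0.8  5.8] M [ 0.05  0.1  -0.03] width 0.0156
```

```bash
python3 -m handwheel '{"delta_pos":[[0,0,0.1],[0,0,0],[0,0,0],[0,0,0],[0,0,0],[0,0,0],[0,0,0],[0,0,0]],"rotation":[[0,0,0.02],[0,0,0.02],[0,0,0.02],[0,0,0.02],[0,0,0],[0,0,0],[0,0,0],[0,0,0]],"claw":[1,1,1,1,1,1,1,1]}'
python3 -c "
from h import *
go([.5917,.182,.1313],-.618)"
```

```text
time: 24.7
tool_pos: [0.5918, 0.1821, 0.1317]
ee_rot: [-3.14, -0.0, -1.447]
wrist_force: [-0.2, 0.4, 6.3]
width: 0.0154
t 24.7 at [0.5918 0.1821 0.1317] [-3.1403e+00 -3.0000e-04 -1.4470e+00] q6 1.65
shift tool [0.05 0.14 0.41] in target axes [-0.07  0.13  0.41] turn [-1.10e-03 -8.00e-04 -8.29e-01] F [-0.2  0.4  6.3] M [0.02 0.01 0.62] width 0.0154
```

The torque jumped to 0.62 N m at a depth of about 21.6 mm after 65° clockwise, which is the hard stop. I'll release, retreat straight up and look.

```bash
python3 -m handwheel '{"delta_pos":[[0,0,0],[0,0,0],[0,0,0],[0,0,0],[0,0,0],[0,0,0],[0,0,0],[0,0,0]],"rotation":[[0,0,-0.005],[0,0,0],[0,0,0],[0,0,0],[0,0,0],[0,0,0],[0,0,0],[0,0,0]],"claw":[0.6,0.4,0.2,0.2,0.2,0.2,0.2,0.2]}'
python3 -m handwheel '{"delta_pos":[[0,0,-3],[0,0,-10],[0,0,-15],[0,0,-20],[0,0,-20],[0,0,-15],[0,0,-8],[0,0,-3]],"rotation":[[0,0,0],[0,0,0],[0,0,0],[0,0,0],[0,0,0],[0,0,0],[0,0,0],[0,0,0]],"claw":[0.2,0.2,0.2,0.2,0.2,0.2,0.2,0.2]}'
python3 - <<'E'
from h import *
for i in range(3): s=robot.snapshot("wrist")
c=robot.snapshot("scene");t=robot.snapshot("top")
go([.5917,.182,.1313],-1.45)
cv2.imwrite("pics/w9.png",s["color"][:,:,::-1])
cv2.imwrite("pics/s9.png",np.clip(cv2.resize(c["color"][180:300,300:440,::-1],None,fx=5,fy=5,interpolation=cv2.INTER_CUBIC).astype(float)*1.8,0,255).astype(np.uint8))
for z in (.09,.098,.126,.156): u,v=proj(c,[.5917,.182,z]);print("axis",z,((u-300+.5)*5-.5,(v-180+.5)*5-.5))
E
```

```text
time: 25.7
tool_pos: [0.5916, 0.182, 0.131]
ee_rot: [-3.141, -0.0, -1.443]
wrist_force: [0.7, 0.5, -0.1]
width: 0.0381
time: 26.7
tool_pos: [0.5916, 0.182, 0.2255]
ee_rot: [-3.141, -0.0, -1.443]
wrist_force: [0.2, -0.5, -0.2]
width: 0.0374
t 26.95 at [0.5912 0.1819 0.224 ] [ 3.1399e+00 -2.0000e-04 -1.4430e+00] q6 1.65
shift tool [-7.000e-02 -6.700e-01  9.266e+01] in target axes [-5.000e-02 -5.200e-01  9.266e+01] turn [ 0.0017 -0.0002  0.007 ] F [ 0.4 -0.7 -0.7] M [ 0.04  0.1  -0.02] width 0.0374
axis 0.09 (np.float64(312.5342356982237), np.float64(409.31379924121086))
axis 0.098 (np.float64(313.6419826427881), np.float64(394.7460329743846))
axis 0.126 (np.float64(317.6438948585304), np.float64(342.1176578158255))
axis 0.156 (np.float64(322.1601459607707), np.float64(282.72531123111287))
```

View pics/s9.png

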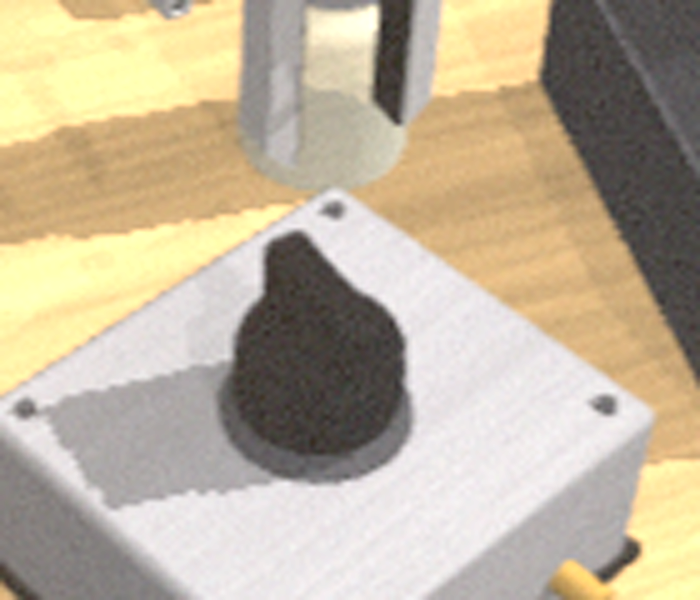

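View pics/w9.png

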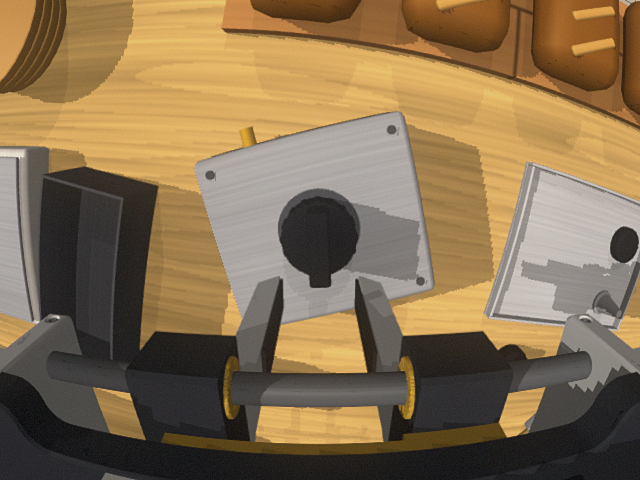

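Both views show the cap level on the neck, released, with the bar still along the stop direction. I'll check the skirt edge (at 320,457 in the crop) and the bar top against the expected heights.

```bash
python3 - <<'E'
from h import *
c=robot.snapshot("scene")
n=np.array([.5917,.182]); a=np.linspace(0,2*np.pi,720)
def ext(z,r): 
    P=np.array([proj(c,[n[0]+r*np.cos(x),n[1]+r*np.sin(x),z]) for x in a]); P=(P-[300,180]+.5)*5-.5; return P[:,1].max(),P[:,0].min(),P[:,0].max()
for z in(.094,.098,.102,.109): print(z,ext(z,.030))
print("ring",[ (r,ext(.09,r)) for r in(.033,.034,.035)])
s=robot.snapshot("wrist")
# near bar end top centre in wrist
for z in(.152,.156,.160):
    p=onz(s,309,287,z,True);q=onz(s,331,287,z,True); print(z,np.linalg.norm(p-q),((p+q)/2).round(4))
cv2.imwrite("pics/w10.png",np.clip(cv2.resize(s["color"][180:300,260:380,::-1],None,fx=5,fy=5,interpolation=cv2.INTER_CUBIC).astype(float)*3,0,255).astype(np.uint8))
E
```

```text
0.094 (np.float64(464.73071574381163), np.float64(231.16689172629333), np.float64(395.37630747385447))
0.098 (np.float64(457.4498510525019), np.float64(231.43643465173892), np.float64(396.2216325733969))
0.102 (np.float64(450.1166270927491), np.float64(231.707862093303), np.float64(397.07290949392683))
0.109 (np.float64(437.1557861006796), np.float64(232.18745454363597), np.float64(398.5774373485016))
ring [(0.033, (np.float64(478.4085366902543), np.float64(222.74988608475678), np.float64(402.7641142319875))), (0.034, (np.float64(480.5657885914486), np.float64(220.03401521019737), np.float64(405.50783890007904))), (0.035, (np.float64(482.7268907551071), np.float64(217.3183889854492), np.float64(408.25212355673824)))]
0.152 0.01616278316743562 [0.5627 0.1775 0.152 ]
0.156 0.015906370189101585 [0.5644 0.1778 0.156 ]
0.16 0.015649957210767562 [0.5661 0.178  0.16  ]
```

View pics/w10.png

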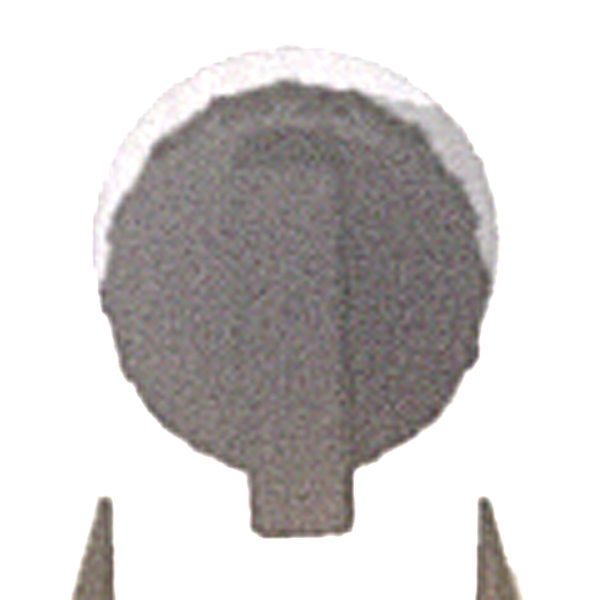

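```bash
python3 -c "
from h import *
print(robot.close_job()); print(robot.get_obs()['time'])"
```

```text
the job is handed in; nothing more can be done
None
the job is handed in; nothing more can be done
```

The cap is screwed fully home on the filler neck, released, and the job is handed in, at about 27 s of the 61 s allowed. No verdict is reported.

- **What I did:** I picked the middle-sized cap off the tray by its bar and set it level on the neck, where it touched with about 6 N. Turned back about 10°, it dropped about 7.4 mm into the gap. Clockwise, it drew down about 4 mm over about 65°, and at the stop the torque jumped from about 0.03 to 0.62 N m. I then let go and lifted straight up.
- **Last checks:** In the scene view the skirt edge is at the row expected for the home height, 22 mm below the rim. In the wrist view the cap is within about 1 mm of the neck's axis and the bar has not turned back. The wrist force is near zero, and the fingers hang clear about 93 mm above where they let go.
- **What disagreed:** The in-hand estimates of the cap's offset differed by about 2 mm (bar end against rim edge), which did not affect the fit. At the stop the tool height gave 21.6 mm below the rim instead of 22, which a small grip slip could explain.
- **Not checked:** I did not turn anticlockwise until blocked in the gap; I relied on the 7 mm drop and the clean run under the ridges. I also did not measure the bystanders again: I only noticed nothing disturbed in the last pictures, and the arm kept clear of them.

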